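# Rake the dowels into the spray tray's grooves

## Task

The chair dowels lie skewed across the grooves of the spray tray: lift the rake out of its stand, set the ends of its head softly on the tray's two runners at the green landing behind the dowels, and comb it slowly across to the bare landing at the other end, following the worn runners with light, steady pressure the whole way (a few newtons, and never 30 even for an instant), so that every dowel drops parallel into a groove. Then stand the rake upright back in the slots of its stand. Only the rake may touch the dowels, and the tin, the tape and the sanding block stay where they are.

Things in the scene. Friction and masses are not known exactly. Their poses are not given: they have to be found in the camera images.
- tray: grooved pale-wood tray fixed to the bench, 186 x 348 mm; origin at the centre of its underside, x along the grooves, y across them (+y is the combing direction), z up. Two side rails, centred at x = -83 and +83 mm, run the whole length and carry the runner strips. Between them, ten grooves 16 mm wide, 13 mm deep, floor 8 mm up, centres at y = -99, -75, ... +117 mm; ridges 8 mm wide, tops 21 mm up
- tray_start (a point): tray's start: midway between the rails, 45 mm above the bench, y = -140 mm in the tray's frame, over the flat green-painted landing (top 21 mm up, y = -162 to -107 mm), the end on the robot's right. The runners' tops here are 44 to 47 mm above the bench. All dowels lie wholly beyond y = -125 mm. An end board 34 mm high closes the tray from y = -162 mm outwards
- tray_finish (a point): tray's other end: midway between the rails, 45 mm above the bench, y = +140 mm, over the bare brown landing (y = 125 to 162 mm, top 21 mm up). A like end board begins at y = +162 mm
- runners: the two brown wooden runner strips, 18 mm wide, fixed along the tops of the tray's rails, where the rake's head rides; origin under the strips' middle, near bench level. Years of raking have worn them hollow and uneven, alike on both sides: their tops lie from about 40 to 47 mm above the bench, high at the ends and low and wavy between, on slopes up to about 5 degrees; the exact wear is not measured
- stand: the rake's wooden stand, fixed to the bench, 200 x 80 mm. Origin at the centre of its underside, x along the parked rake's head. Two posts, centred at x = -83 and +83 mm, each with an open-topped slot 28 mm wide (in y) and 16 mm deep; the slot floors, on which the head's ends rest, are 32 mm above the bench, the cheeks' tops 48 mm
- rake_grip (a point): the rake, at the middle of its blue upright grip (76 mm along x, 26 mm across y, 62 mm high); z up. Grip it across the 26 mm. Its foot, 31 mm below this point, stands on a wooden head 190 mm (x) x 24 mm (y) x 24 mm high whose flat underside is 60 mm below this point. About 0.2 kg. At the start it stands upright in the stand
- rake_end_a (a point): point on the flat underside of the rake's head, 83 mm from the middle towards its -x end: the part that rests on a stand post or rides on a runner. Wood meets wood hard: held firmly and lowered at 10 mm/s it knocks on the runners with some 15 to 30 N, at 5 mm/s with half as much
- rake_end_b (a point): the same at the head's +x end. Between the two, seven steel teeth 6 mm thick, 20 mm apart over the middle 126 mm, stand 17 mm out of the underside: with the head on the runners their tips run 2 to 9 mm above the ridges, push loose dowels and pass over seated ones (whose tops stand 1 mm above the ridges)
- dowel1_center (a point): loose beech dowel, 14 mm thick, 130 mm long, about 15 g; this point is its centre, x along its length. At the start it lies across the ridges, 14 to 21 degrees askew of the grooves, centre 28 mm above the bench; seated in a groove its centre is 15 mm above the bench
- dowel2_center (a point): loose beech dowel, 14 mm thick, 130 mm long, about 15 g; this point is its centre, x along its length. At the start it lies across the ridges, 14 to 21 degrees askew of the grooves, centre 28 mm above the bench; seated in a groove its centre is 15 mm above the bench
- dowel3_center (a point): loose beech dowel, 14 mm thick, 130 mm long, about 15 g; this point is its centre, x along its length. At the start it lies across the ridges, 14 to 21 degrees askew of the grooves, centre 28 mm above the bench; seated in a groove its centre is 15 mm above the bench
- dowel4_center (a point): loose beech dowel, 14 mm thick, 130 mm long, about 15 g; this point is its centre, x along its length. At the start it lies across the ridges, 14 to 21 degrees askew of the grooves, centre 28 mm above the bench; seated in a groove its centre is 15 mm above the bench
- dowel5_center (a point): loose beech dowel, 14 mm thick, 130 mm long, about 15 g; this point is its centre, x along its length. At the start it lies across the ridges, 14 to 21 degrees askew of the grooves, centre 28 mm above the bench; seated in a groove its centre is 15 mm above the bench
- tin_center (a point): bystander: a closed varnish tin, 76 mm across, 75 mm high; this point is its centre
- tape_center (a point): bystander: a roll of masking tape lying flat, 96 mm across, 25 mm high; this point is its centre
- sander_center (a point): bystander: a cork sanding block, 65 x 110 x 32 mm; this point is its centre
Not all that is in view belongs to the job. What is shaped like the part that bears dowel5_center but black or pink is not meant.

How it is judged (in metres and radians):
On the way, in this order (a step that is already met when the one before it is completed fails the run):
1. the rake presses on the runners over the green landing, behind the dowels (y of rake_grip in the frame of tray below -0.118 m and z of rake_end_a in the frame of tray between 0.037 and 0.05 m and z of rake_end_b in the frame of tray between 0.037 and 0.05 m and angle between rake_grip's own z axis and vertical below 0.05 rad and x of rake_grip in the frame of tray between -0.03 and 0.03 m and contact force between rake and runners above 1 N), for 0.1 s.
2. it presses on the runners in their hollow, at the middle of the tray (y of rake_grip in the frame of tray between -0.03 and 0.03 m and z of rake_end_a in the frame of tray between 0.037 and 0.05 m and z of rake_end_b in the frame of tray between 0.037 and 0.05 m and angle between rake_grip's own z axis and vertical below 0.05 rad and x of rake_grip in the frame of tray between -0.03 and 0.03 m and contact force between rake and runners above 1 N), for 0.1 s.
3. it still presses on them three quarters of the way along (y of rake_grip in the frame of tray between 0.05 and 0.1 m and z of rake_end_a in the frame of tray between 0.037 and 0.05 m and z of rake_end_b in the frame of tray between 0.037 and 0.05 m and angle between rake_grip's own z axis and vertical below 0.05 rad and x of rake_grip in the frame of tray between -0.03 and 0.03 m and contact force between rake and runners above 1 N), for 0.1 s.
4. it still presses on them over the far landing (y of rake_grip in the frame of tray above 0.118 m and z of rake_end_a in the frame of tray between 0.037 and 0.05 m and z of rake_end_b in the frame of tray between 0.037 and 0.05 m and angle between rake_grip's own z axis and vertical below 0.05 rad and x of rake_grip in the frame of tray between -0.03 and 0.03 m and contact force between rake and runners above 1 N), for 0.1 s.
At the end, for the whole second after the job is handed in: All five dowels rest down in grooves (centre 11.5 to 18.5 mm above the bench, parallel to them within 0.06 rad); the rake stands released and still in its stand, upright within 0.08 rad, on the slot floors within 4 mm, 15 mm along and 8 mm across (z of dowel1_center in the frame of tray between 0.0115 and 0.0185 m and x of dowel1_center in the frame of tray between -0.075 and 0.075 m and y of dowel1_center in the frame of tray between -0.12 and 0.13 m and angle between the x axis of each of dowel1_center, dowel2_center, dowel3_center, dowel4_center, dowel5_center and the x axis of tray, either way round below 0.06 rad and linear speed of each of dowel1, dowel2, dowel3, dowel4, dowel5 below 0.03 m/s and z of dowel2_center in the frame of tray between 0.0115 and 0.0185 m and x of dowel2_center in the frame of tray between -0.075 and 0.075 m and y of dowel2_center in the frame of tray between -0.12 and 0.13 m and z of dowel3_center in the frame of tray between 0.0115 and 0.0185 m and x of dowel3_center in the frame of tray between -0.075 and 0.075 m and y of dowel3_center in the frame of tray between -0.12 and 0.13 m and z of dowel4_center in the frame of tray between 0.0115 and 0.0185 m and x of dowel4_center in the frame of tray between -0.075 and 0.075 m and y of dowel4_center in the frame of tray between -0.12 and 0.13 m and z of dowel5_center in the frame of tray between 0.0115 and 0.0185 m and x of dowel5_center in the frame of tray between -0.075 and 0.075 m and y of dowel5_center in the frame of tray between -0.12 and 0.13 m and z of rake_grip in the frame of stand between 0.088 and 0.096 m and x of rake_grip in the frame of stand between -0.015 and 0.015 m and y of rake_grip in the frame of stand between -0.008 and 0.008 m and angle between rake_grip's own z axis and vertical below 0.08 rad and linear speed of rake below 0.02 m/s); the robot touches nothing.
It fails at once if the rake is rammed against the tray with more than 30 N (contact force between rake and tray above 30 N).
It fails at once if the rake is pressed on the runners with more than 30 N (contact force between rake and runners above 30 N).
It fails at once if the fingers or the arm touch a dowel: the rake does the work (contact force between any of the fingers, the arm and dowel1 above 0.3 N or contact force between any of the fingers, the arm and dowel2 above 0.3 N or contact force between any of the fingers, the arm and dowel3 above 0.3 N or contact force between any of the fingers, the arm and dowel4 above 0.3 N or contact force between any of the fingers, the arm and dowel5 above 0.3 N).
It fails at once if the tin, the tape or the sanding block is shifted by more than 15 mm (distance of any of tin_center, tape_center, sander_center from where it was at the start of the episode above 0.015 m).
It also fails if it takes over 72 s, if anything falls off the work surface, if the arm or the gripper's body presses on something with over 40 N, if the wrist force passes 120 N, or if a joint passes its speed limit or range.

## Robot

A 6-joint arm with a two-finger parallel gripper is mounted at the origin on the work surface. World frame = base frame: x ahead of the robot, y to its left, z up, the work surface at z = 0. Lengths are in mm, angles in rad, forces in N, time in s.
With the tool pointing down it reaches from about 300 to 775 mm from the base axis. Payload 14.6 kg.
Tool frame: the origin (TCP) lies midway between the tips of the shut fingers; the grasp point (between the pads) lies 19 mm behind it; z points along the fingers, y is the direction in which the jaws open and shut (so a half turn about z gives the same grasp; the last joint's range is limited). The gripper opens to 94 mm and grips with 3 to 60 N. Pads are 16 mm wide; open, the fingers measure 119 mm over their backs; the gripper's body (75 mm by 177 mm) begins 78 mm behind the grasp point.
Start: joints at [1.283, 0.3, 1.521, -0, 1.321, -0.067], TCP at [120.454, 536.638, 205.446] pointing down, gripper open.
Joint ranges: [-3.03, 3.03], [-0.79, 2.21], [0.23, 2.52], [-1.04, 4.18], [0, 3.07], [-2.55, 2.55]. Speed limits (rad/s): [2.22, 2.22, 2.57, 3.14, 3.14, 3.14].

## Interface

Orientations are given as [roll, pitch, yaw] about the fixed x, y, z axes, in that order (R = Rz(yaw) Ry(pitch) Rx(roll)).
In Python, from cell import manip, camera gives the robot as it stands. The module is installed in compiled form; this text tells all that it offers.
- The arm moves only by the tool jog_arm, never from a script. Its argument "commands" is a list of rows, each a list of 7 numbers: the shift along the world's x, y, z in units of 1 m (1.0 is 1 m), then the turn, a rotation vector about the world's x, y, z in units of 120 degrees (1.0 is 120 degrees), then the opening, from 0 (shut) to 1 (fully open). In form: [[x, y, z, ax, ay, az, grip], ...]. A call has exactly 10 rows; each row is the pose to reach, as a shift and turn from the pose commanded when the call began; what a row does not reach only later rows make up. A row lasts 1/8 s, in which the tool goes at most 62.5 mm and 10.7 degrees, less where a joint would pass 70% of its speed; a pose out of reach is approached as far as the arm can. A call with a number of a shift or a turn outside -1 to 1 is refused whole. A call with a gripper value outside its range is refused whole. The fingers move at their own pace and stop on an object; "grip_force" is the grip in N (left out, the last holds). Time passes only in rows, so rows that repeat a pose let the fingers close, or fill a call up. It gives the time, the measured TCP pose, the force and the opening at its end, in the units of the state.
- manip.read_state(): the state, without advancing time (a new reading comes with each control period).
- camera(name): name is "scene" or "top" or "wrist"; returns a dict with "pixels" (384x512x3 uint8, blue, green, red), "vertical_fov" (degrees; the focal length in pixels is half the picture's height over the tangent of half this angle, whatever the lens; pixels are square), "cx", "cy" (the principal point, pixels), "rvec" (rotation vector, rad) and "tvec" (3), from world to camera coordinates, as OpenCV has them. Camera axes: x right, y down, z forward; pixel columns grow to the right and rows downward; lengths in mm; the calibration is good to about 2 mm. The wrist camera is an equidistant fisheye: a pixel r from the principal point sees the ray r / f radians off the axis. A picture is of the moment at which its call begins. There is no depth.
- manip.sign_off(): hands the job in, once; it reports no verdict.
The state is a dict: "clock": time; "joints": joint angles; "qd": joint speeds; "effort": joint torques, N m; "eef_pos": TCP position; "eef_rot": TCP orientation; "wrist_force": force on the tool from outside, world axes, zero at the start; "moment": the same for the moment, N m; "finger_gap": finger opening in mm.
Only numpy, scipy, OpenCV 4.12 (cv2) and the standard library are available. Lean on these libraries where they do the work, as an engineer would, in place of code of your own. Each camera call takes 0.05 s, during which the arm holds its last target.

## Working session

There is one attempt and no reset: what is moved stays moved. The work goes in short steps, Python scripts to look and compute and a tool call to move; the robot and the scene stay as the last step left them, time stands still between calls to the robot, and variables do not carry over. Pictures are saved under pics/ and viewed, and the job is handed in when it is done.

Besides the shell and the picture viewer there is one more tool, called after "Emit:" as name(argument=value, ...), one argument or row to a line, values as JSON. jog_arm: Moves the arm, as the interface text tells. Its arguments: {"type":"object","properties":{"commands":{"type":"array","items":{"type":"array","items":{"type":"number"}}},"grip_force":{"type":"number"}},"required":["commands"]}

```bash
ls; mkdir -p pics
cat > h.py <<'E'
import cv2,numpy as np
from cell import manip,camera
def snap(n,f):
    c=camera(n); im=np.array(c["pixels"]); cv2.imwrite("pics/"+f,im); 
    import pickle; pickle.dump(c,open("pics/"+f+".pkl","wb")); return c
def load(f):
    import pickle; return pickle.load(open("pics/"+f+".pkl","rb"))
def ray(c,u,v):
    f=192/np.tan(np.radians(c["vertical_fov"])/2)
    R=cv2.Rodrigues(np.array(c["rvec"],float))[0];t=np.array(c["tvec"],float).ravel()
    d=R.T@np.array([(u-c["cx"])/f,(v-c["cy"])/f,1.]);return -R.T@t,d
def onz(c,u,v,z):
    o,d=ray(c,u,v);return o+d*(z-o[2])/d[2]
def proj(c,P):
    f=192/np.tan(np.radians(c["vertical_fov"])/2)
    R=cv2.Rodrigues(np.array(c["rvec"],float))[0];t=np.array(c["tvec"],float).ravel()
    q=R@np.array(P,float)+t;return c["cx"]+f*q[0]/q[2],c["cy"]+f*q[1]/q[2]
E
python3 - <<'E'
from h import *
for n in("scene","top","wrist"):
    c=snap(n,n+"0.png");print(n,c["vertical_fov"],c["cx"],c["cy"],c["rvec"],c["tvec"],np.array(c["pixels"]).shape)
print(manip.read_state())
E
```

```text
pics
scene 57.98991026398209 258.92602113011003 188.77834167214942 [ 0.79287971  2.55909176 -1.08798104] [ 461.15751631 -157.91863196 1418.52223796] (384, 512, 3)
top 42.47581062282417 259.6228698119513 190.66237673521715 [ 2.1612185  -2.21542546  0.07614692] [  11.05329396  556.40264854 1493.38474402] (384, 512, 3)
wrist 65.70646984690485 252.72370192888985 186.41223793051267 [-2.2685063  -1.818098   -0.26106843] [-549.29404089  -29.33930353  392.36193815] (384, 512, 3)
{'clock': 0.15, 'joints': array([ 1.28339354e+00,  3.00353380e-01,  1.52141528e+00, -6.91042787e-06,
        1.32071099e+00, -6.65762883e-02]), 'qd': array([ 0.00050914, -0.00242996, -0.00065842,  0.00099941, -0.00182847,
        0.00024513]), 'effort': array([ 2.79856358e-04, -5.31956363e+01, -3.52826285e+01,  7.08278222e-02,
        2.36328755e-02, -1.28406596e-04]), 'eef_pos': array([120.40648677, 536.45896672, 205.02104978]), 'eef_rot': array([-3.14070718e+00, -5.23300633e-05,  2.92076784e+00]), 'wrist_force': array([ 0.62816453, -0.87395631, -0.31435108]), 'moment': array([-0.0382844 ,  0.02926168, -0.01622332]), 'finger_gap': 94.4416421170112}
```

View pics/scene0.png

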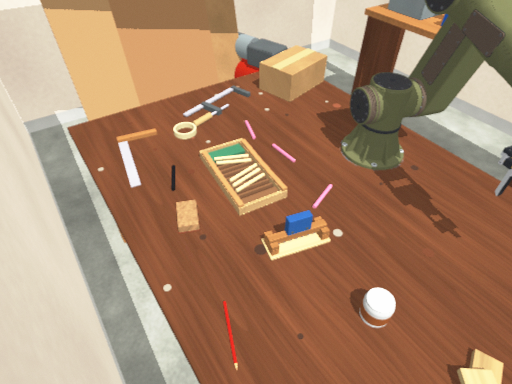

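View pics/top0.png

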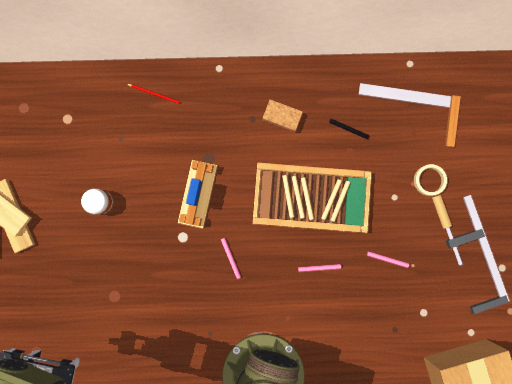

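View pics/wrist0.png

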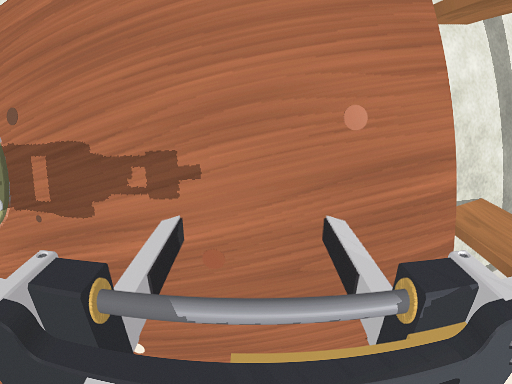

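The views show the rake with its blue grip in its stand at top (197,193), and the tray at top (313,198) with its green landing on the right, the robot's right. Dowel-shaped things are the five beech ones in the tray, at about x = 289, 297, 308, 331 and 341. There is also a black one at (349,128), and pink ones at (231,258), (319,268) and (388,260), which are not meant. I'll enlarge to confirm.

Run:
```python
from h import *
im=cv2.imread("pics/top0.png")[140:250,165:385]
cv2.imwrite("pics/top0c.png",cv2.resize(im,None,fx=3.6,fy=3.6,interpolation=cv2.INTER_CUBIC))
im=cv2.imread("pics/scene0.png")[130:270,190:350]
cv2.imwrite("pics/scene0c.png",cv2.resize(im,None,fx=4.2,fy=4.2,interpolation=cv2.INTER_CUBIC))
```

```text
(no output)
```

View pics/top0c.png

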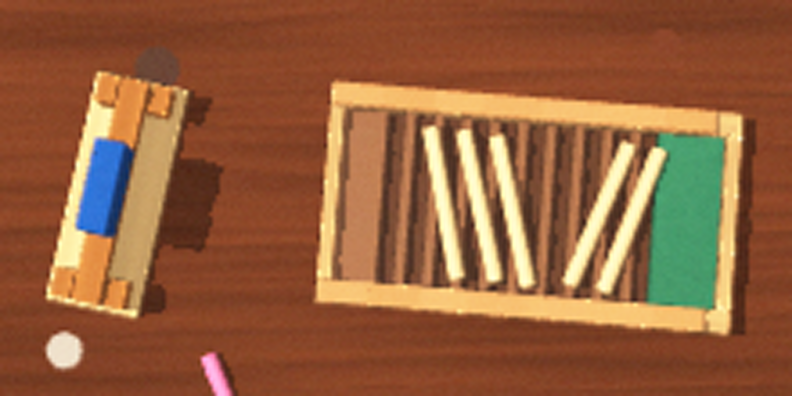

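View pics/scene0c.png

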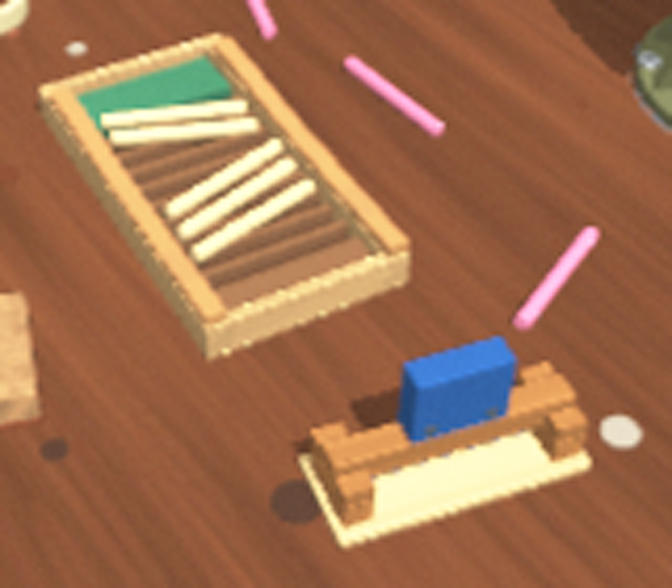

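Run:
```python
from h import *
t=load("top0.png"); s=load("scene0.png")
def mask(c,lo,hi,roi):
    hsv=cv2.cvtColor(np.array(c["pixels"]),cv2.COLOR_BGR2HSV);m=cv2.inRange(hsv,lo,hi)
    z=np.zeros_like(m);x0,y0,x1,y1=roi;z[y0:y1,x0:x1]=m[y0:y1,x0:x1];return z
# tray corners, top crop
P=[onz(t,165+u/3.6-.35,140+v/3.6-.35,34) for u,v in[(331,82),(743,114),(728,333),(317,302)]]
for p in P:print(p.round(1))
print("sides",[round(np.linalg.norm(P[i]-P[(i+1)%4]),1) for i in range(4)],"c",np.mean(P,0))
e=P[0]-P[1]+P[3]-P[2];print("yaw of tray y axis -90:",np.degrees(np.arctan2(-e[0],e[1])))
for c,nm,roi in((t,"top",(330,160,380,240)),(s,"scene",(195,140,260,165))):
    m=mask(c,(60,100,40),(90,255,255),roi);k=max(cv2.findContours(m,0,1)[0],key=cv2.contourArea)
    q=np.array([onz(c,*p[0],21)[:2] for p in k],np.float32);print(nm,"green",cv2.minAreaRect(q))
for c,nm,roi in((t,"top",(175,150,225,235)),(s,"scene",(270,200,330,250))):
    m=mask(c,(105,120,60),(125,255,255),roi);k=max(cv2.findContours(m,0,1)[0],key=cv2.contourArea)
    print(nm,"blue",cv2.boundingRect(k),cv2.minAreaRect(k))
    np.set_printoptions(suppress=True)
    a=cv2.approxPolyDP(k,2,True)[:,0];print([(tuple(p.tolist()),onz(c,*p,123)[:2].round(1).tolist()) for p in a])
# stand base corners
for z in(0,8):
    P=[onz(t,165+u/3.6-.35,140+v/3.6-.35,z) for u,v in[(98,72),(189,92),(137,318),(47,299)]]
    print(z,[p[:2].round(1).tolist() for p in P],[round(np.linalg.norm(P[i]-P[(i+1)%4]),1) for i in range(4)],np.mean(P,0));e=P[0]-P[3]+P[1]-P[2];print("stand yaw",np.degrees(np.arctan2(e[1],e[0])))
```

```text
[641.7   4.4  34. ]
[ 606.  -342.6   34. ]
[ 422.2 -322.7   34. ]
[456.6  20.6  34. ]
sides [np.float64(348.8), np.float64(184.9), np.float64(345.0), np.float64(185.8)] c [ 531.65255497 -160.05805474   34.        ]
yaw of tray y axis -90: -5.802847734562317
top green ((517.914306640625, -292.7684631347656), (55.48645782470703, 143.72462463378906), 84.098876953125)
scene green ((512.2011108398438, -290.2243347167969), (60.21898651123047, 130.3323211669922), 83.98653411865234)
top blue (186, 179, 16, 26) ((193.80337524414062, 191.68539428710938), (10.868209838867188, 25.708938598632812), 12.994616508483887)
[((192, 179), [587.6, 189.6]), ((186, 202), [522.4, 207.7]), ((196, 204), [516.0, 179.4]), ((201, 182), [578.4, 164.1])]
scene blue (285, 210, 27, 25) ((298.1651306152344, 222.05047607421875), (18.198701858520508, 29.213703155517578), 73.3007583618164)
[((308, 210), [521.7, 187.8]), ((286, 217), [591.3, 173.5]), ((285, 229), [620.7, 206.6]), ((288, 234), [624.7, 225.0]), ((292, 230), [607.0, 220.1]), ((293, 233), [611.3, 229.9]), ((306, 229), [572.9, 238.9]), ((307, 226), [563.6, 232.3]), ((309, 228), [563.7, 240.9]), ((311, 214), [524.8, 204.5])]
0 [[659.6, 205.5], [640.3, 127.2], [446.8, 175.4], [465.0, 252.2]] [np.float64(80.6), np.float64(199.4), np.float64(78.9), np.float64(200.2)] [552.94196652 190.10772696   0.        ]
stand yaw -13.745311285344354
8 [[658.6, 204.4], [639.3, 126.6], [446.9, 174.5], [464.9, 250.9]] [np.float64(80.2), np.float64(198.3), np.float64(78.5), np.float64(199.1)] [552.4300874  189.12391338   8.        ]
stand yaw -13.745311285344355
```

Emit:
jog_arm(
  commands=[
    [0.026,-0.021,0,0,0,-0.001,1],
    [0.074,-0.059,0,0,0,-0.002,1],
    [0.121,-0.097,0,0,0,-0.003,1],
    [0.169,-0.136,0,0,0,-0.004,1],
    [0.216,-0.174,0,0,0,-0.005,1],
    [0.264,-0.212,0,0,0,-0.006,1],
    [0.311,-0.25,0,0,0,-0.007,1],
    [0.359,-0.288,0,0,0,-0.008,1],
    [0.406,-0.327,0,0,0,-0.009,1],
    [0.432,-0.3475,0,0,0,-0.009,1],
  ],
  grip_force=10,
)

```text
clock: 1.4
eef_pos: [554.1, 186.9, 204.9]
eef_rot: [-3.141, -0.0, 2.9]
wrist_force: [0.6, -0.4, 0.4]
finger_gap: 94.0
```

Run:
```python
from h import *
c=snap("wrist","w1.png");s=manip.read_state();print(s["clock"],s["eef_pos"],s["eef_rot"],s["wrist_force"],c["tvec"],c["rvec"])
```

```text
1.45 [555.73110603 185.22758419 204.68116992] [-3.14071792e+00 -8.41959369e-05  2.89864177e+00] [ 2.03884862 -0.49549426 -0.10438268] [-313.11867827 -502.21900955  253.47046849] [-2.28682214 -1.79366011 -0.25782201]
```

View pics/w1.png

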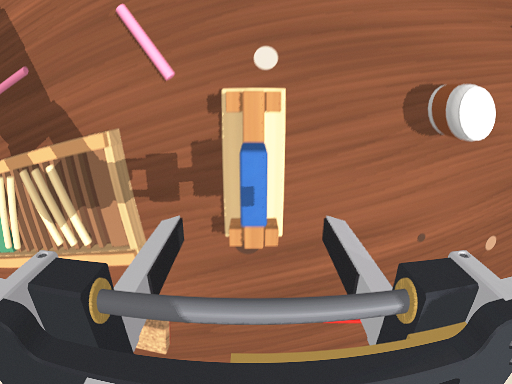

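The wrist view shows the rake centred between the fingers (grip about (254,187), fingers symmetric about col 253), with the stand square to the jaws.

```bash
cat >> h.py <<'E'
def fray(c,u,v):
    f=192/np.tan(np.radians(c["vertical_fov"])/2)
    R=cv2.Rodrigues(np.array(c["rvec"],float))[0];t=np.array(c["tvec"],float).ravel()
    x,y=u-c["cx"],v-c["cy"];r=np.hypot(x,y);th=r/f;k=np.sin(th)/max(r,1e-9)
    return -R.T@t,R.T@np.array([x*k,y*k,np.cos(th)])
def fonz(c,u,v,z):
    o,d=fray(c,u,v);return o+d*(z-o[2])/d[2]
E
python3 - <<'E'
from h import *
c=load("w1.png");print("cam",fray(c,250,190)[0])
hsv=cv2.cvtColor(np.array(c["pixels"]),cv2.COLOR_BGR2HSV);m=cv2.inRange(hsv,(105,120,40),(125,255,255))
k=max(cv2.findContours(m,0,1)[0],key=cv2.contourArea);print(cv2.boundingRect(k))
for p in cv2.approxPolyDP(k,3,True)[:,0]:print(p,fonz(c,*p,123).round(1))
for z,pts in((8,[(222,88),(285,88),(222,236),(283,236)]),):
  for p in pts:print(p,fonz(c,*p,z).round(1))
im=cv2.imread("pics/w1.png")[80:260,180:330];cv2.imwrite("pics/w1c.png",cv2.resize(im,None,fx=3.2,fy=3.2))
E
```

```text
cam [473.38491729 206.17179627 384.59644972]
(240, 144, 27, 82)
[243 144] [507.8 189.  123. ]
[241 223] [580.6 168.4 123. ]
[265 225] [588.1 190.2 123. ]
[263 144] [512.  206.2 123. ]
(222, 88) [447.1 173.2   8. ]
(285, 88) [465.8 249.7   8. ]
(222, 236) [640.9 120.7   8. ]
(283, 236) [661.4 204.    8. ]
```

View pics/w1c.png

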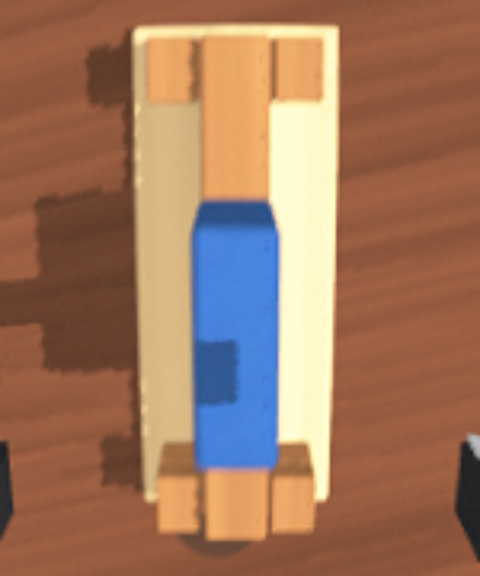

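Emit:
jog_arm(
  commands=[
    [0,0,-0.015,0,0,0,1],
    [0,0,-0.035,0,0,0,1],
    [0,0,-0.055,0,0,0,1],
    [0,0,-0.075,0,0,0,1],
    [0,0,-0.095,0,0,0,1],
    [0,0,-0.11,0,0,0,1],
    [0,0,-0.12,0,0,0,1],
    [0,0,-0.126,0,0,0,1],
    [0,0,-0.126,0,0,0,0.5],
    [0,0,-0.126,0,0,0,0.3],
  ],
)

```text
clock: 2.7
eef_pos: [552.7, 189.2, 80.0]
eef_rot: [3.141, 0.001, 2.902]
wrist_force: [-0.7, -0.1, 0.3]
finger_gap: 77.7
```

Run:
```python
from h import *
s=manip.read_state();print(s["clock"],s["eef_pos"],s["eef_rot"],s["wrist_force"],s["finger_gap"])
snap("wrist","w2.png")
```

```text
2.7 [552.7258281  189.21893954  79.97269722] [3.14115375e+00 7.72024169e-04 2.90186645e+00] [-0.69105313 -0.09824344  0.25542824] 77.6516331792181
```

View pics/w2.png

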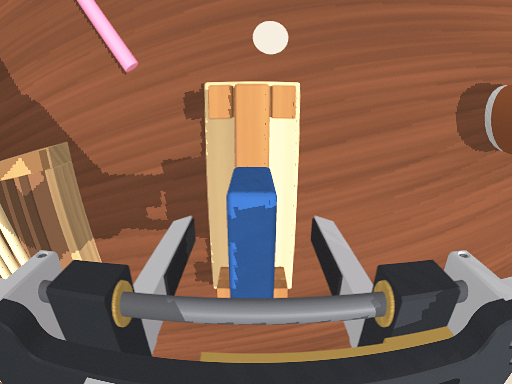

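The grip (cols 228-277) sits centred between the fingers. I'll close, then lift.

Emit:
jog_arm(
  commands=[
    [0,0,0,0,0,0,0.2],
    [0,0,0,0,0,0,0.1],
    [0,0,0,0,0,0,0],
    [0,0,0,0,0,0,0],
    [0,0,0,0,0,0,0],
    [0,0,0,0,0,0,0],
    [0,0,0,0,0,0,0],
    [0,0,0,0,0,0,0],
    [0,0,0.001,0,0,0,0],
    [0,0,0.003,0,0,0,0],
  ],
  grip_force=20,
)

```text
clock: 4.0
eef_pos: [552.3, 189.1, 82.3]
eef_rot: [-3.141, -0.0, 2.902]
wrist_force: [0.1, -1.0, -2.3]
finger_gap: 25.8
```

Emit:
jog_arm(
  commands=[
    [0,0,0.02,0,0,0,0],
    [0,0,0.045,0,0,0,0],
    [0,-0.005,0.06,0,0,0,0],
    [-0.002,-0.03,0.06,0,0,0.004,0],
    [-0.006,-0.08,0.06,0,0,0.011,0],
    [-0.01,-0.138,0.06,0,0,0.019,0],
    [-0.014,-0.198,0.06,0,0,0.027,0],
    [-0.018,-0.258,0.06,0,0,0.035,0],
    [-0.022,-0.318,0.06,0,0,0.043,0],
    [-0.026,-0.37,0.06,0,0,0.05,0],
  ],
)

```text
clock: 5.25
eef_pos: [525.7, -183.2, 142.4]
eef_rot: [-3.142, -0.0, 3.006]
wrist_force: [1.0, 0.2, -2.4]
finger_gap: 26.1
```

Emit:
jog_arm(
  commands=[
    [-0.004,-0.045,0,0,0,0.006,0],
    [-0.007,-0.08,0,0,0,0.011,0],
    [-0.0085,-0.105,0,0,0,0.0145,0],
    [-0.009,-0.118,0,0,0,0.0154,0],
    [-0.009,-0.1184,-0.005,0,0,0.0154,0],
    [-0.009,-0.1184,-0.015,0,0,0.0154,0],
    [-0.009,-0.1184,-0.025,0,0,0.0154,0],
    [-0.009,-0.1184,-0.033,0,0,0.0154,0],
    [-0.009,-0.1184,-0.038,0,0,0.0154,0],
    [-0.009,-0.1184,-0.038,0,0,0.0154,0],
  ],
)

```text
clock: 6.5
eef_pos: [517.4, -299.1, 104.1]
eef_rot: [3.141, -0.001, 3.039]
wrist_force: [-0.1, 0.2, -2.2]
finger_gap: 25.7
```

Run:
```python
from h import *
s=manip.read_state();print(s["clock"],s["eef_pos"],s["eef_rot"],s["wrist_force"],s["finger_gap"])
snap("wrist","w3.png")
im=np.array(snap("scene","s3.png")["pixels"])[120:240,180:320]
cv2.imwrite("pics/s3c.png",cv2.resize(im,None,fx=4.2,fy=4.2))
```

```text
6.5 [ 517.35872628 -299.12226155  104.07069309] [ 3.14131639e+00 -5.38045272e-04  3.03897464e+00] [-0.05020756  0.2278708  -2.18642199] 25.723238729169964
```

View pics/w3.png

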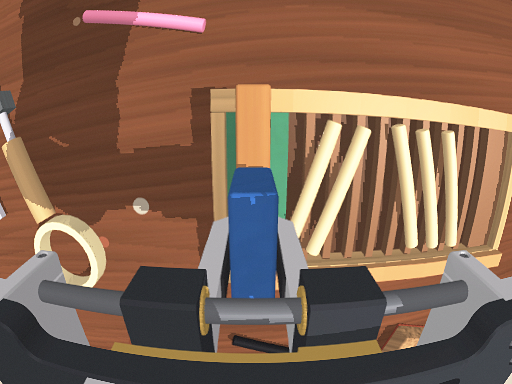

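View pics/s3c.png

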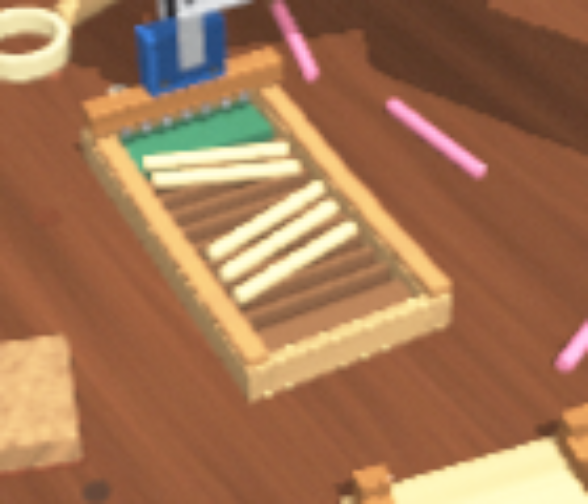

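The rake is over the green landing, parallel to it, ends over both runners, with clear space before the first dowel (wrist col 290). I'll descend slowly with a soft grip.

Emit:
jog_arm(
  commands=[
    [0,0,-0.0008,0,0,0,0],
    [0,0,-0.0016,0,0,0,0],
    [0,0,-0.0024,0,0,0,0],
    [0,0,-0.0032,0,0,0,0],
    [0,0,-0.004,0,0,0,0],
    [0,0,-0.0048,0,0,0,0],
    [0,0,-0.0056,0,0,0,0],
    [0,0,-0.0063,0,0,0,0],
    [0,0,-0.0069,0,0,0,0],
    [0,0,-0.0074,0,0,0,0],
  ],
  grip_force=8,
)

```text
clock: 7.85
eef_pos: [517.5, -299.3, 97.0]
eef_rot: [-3.142, -0.0, 3.039]
wrist_force: [-0.5, 0.3, -1.7]
finger_gap: 26.0
```

Emit:
jog_arm(
  commands=[
    [0,0,-0.0003,0,0,0,0],
    [0,0,-0.0006,0,0,0,0],
    [0,0,-0.0009,0,0,0,0],
    [0,0,-0.0012,0,0,0,0],
    [0,0,-0.0015,0,0,0,0],
    [0,0,-0.0018,0,0,0,0],
    [0,0,-0.0021,0,0,0,0],
    [0,0,-0.0024,0,0,0,0],
    [0,0,-0.0027,0,0,0,0],
    [0,0,-0.003,0,0,0,0],
  ],
)

```text
clock: 9.1
eef_pos: [517.5, -299.3, 94.0]
eef_rot: [-3.142, -0.0, 3.039]
wrist_force: [0.8, -0.0, -1.7]
finger_gap: 26.0
```

Emit:
jog_arm(
  commands=[
    [0,0,-0.0003,0,0,0,0],
    [0,0,-0.0006,0,0,0,0],
    [0,0,-0.0009,0,0,0,0],
    [0,0,-0.0012,0,0,0,0],
    [0,0,-0.0014,0,0,0,0],
    [0,0,-0.0016,0,0,0,0],
    [0,0,-0.0018,0,0,0,0],
    [0,0,-0.002,0,0,0,0],
    [0,0,-0.002,0,0,0,0],
    [0,0,-0.002,0,0,0,0],
  ],
)

```text
clock: 10.35
eef_pos: [517.8, -299.4, 93.4]
eef_rot: [-3.141, 0.001, 3.039]
wrist_force: [-3.6, 2.9, 11.0]
finger_gap: 25.9
```

Contact: +11 N at 1.35 mm of deflection, so about 9 N/mm. I'll ease to about 5 N and begin combing, correcting the height each call.

Emit:
jog_arm(
  commands=[
    [0,0,0.0003,0,0,0,0],
    [0,0,0.0006,0,0,0,0],
    [0.0001,0.001,0.0007,0,0,0,0],
    [0.0002,0.002,0.0006,0,0,0,0],
    [0.0003,0.003,0.0006,0,0,0,0],
    [0.0004,0.004,0.0006,0,0,0,0],
    [0.0005,0.005,0.0005,0,0,0,0],
    [0.0006,0.006,0.0005,0,0,0,0],
    [0.0007,0.007,0.0005,0,0,0,0],
    [0.0008,0.008,0.0004,0,0,0,0],
  ],
)

```text
clock: 11.6
eef_pos: [518.7, -292.2, 93.4]
eef_rot: [-3.139, 0.002, 3.039]
wrist_force: [0.5, -3.7, 6.9]
finger_gap: 25.8
```

Emit:
jog_arm(
  commands=[
    [0.0001,0.001,0.0001,0,0,0,0],
    [0.0002,0.002,0.0002,0,0,0,0],
    [0.0003,0.003,0.0002,0,0,0,0],
    [0.0004,0.0042,0.0002,0,0,0,0],
    [0.0005,0.0054,0.0001,0,0,0,0],
    [0.0007,0.0066,0.0001,0,0,0,0],
    [0.0008,0.0078,0,0,0,0,0],
    [0.0009,0.009,0,0,0,0,0],
    [0.001,0.0102,-0.0001,0,0,0,0],
    [0.0012,0.0114,-0.0001,0,0,0,0],
  ],
)

```text
clock: 12.85
eef_pos: [520.0, -280.9, 93.4]
eef_rot: [-3.139, 0.002, 3.039]
wrist_force: [-0.4, -4.7, 10.0]
finger_gap: 25.8
```

Emit:
jog_arm(
  commands=[
    [0.0001,0.0012,0.0002,0,0,0,0],
    [0.0002,0.0024,0.0004,0,0,0,0],
    [0.0004,0.0036,0.0005,0,0,0,0],
    [0.0005,0.0048,0.0005,0,0,0,0],
    [0.0006,0.006,0.0005,0,0,0,0],
    [0.0007,0.0072,0.0005,0,0,0,0],
    [0.0009,0.0084,0.0004,0,0,0,0],
    [0.001,0.0096,0.0004,0,0,0,0],
    [0.0011,0.0108,0.0003,0,0,0,0],
    [0.0012,0.012,0.0003,0,0,0,0],
  ],
)

```text
clock: 14.1
eef_pos: [521.0, -268.6, 93.3]
eef_rot: [-3.14, 0.002, 3.039]
wrist_force: [-0.2, -5.7, 6.0]
finger_gap: 26.4
```

Emit:
jog_arm(
  commands=[
    [0.0001,0.0012,0,0,0,0,0],
    [0.0002,0.0024,0,0,0,0,0],
    [0.0004,0.0036,-0.0001,0,0,0,0],
    [0.0005,0.0048,-0.0001,0,0,0,0],
    [0.0006,0.006,-0.0002,0,0,0,0],
    [0.0007,0.0072,-0.0002,0,0,0,0],
    [0.0009,0.0084,-0.0003,0,0,0,0],
    [0.001,0.0096,-0.0003,0,0,0,0],
    [0.0011,0.0108,-0.0004,0,0,0,0],
    [0.0012,0.012,-0.0004,0,0,0,0],
  ],
)

```text
clock: 15.35
eef_pos: [522.2, -256.6, 92.9]
eef_rot: [-3.14, 0.002, 3.039]
wrist_force: [-0.1, -4.5, 6.5]
finger_gap: 26.6
```

Emit:
jog_arm(
  commands=[
    [0.0001,0.0012,0,0,0,0,0],
    [0.0002,0.0024,-0.0001,0,0,0,0],
    [0.0004,0.0036,-0.0001,0,0,0,0],
    [0.0005,0.0048,-0.0002,0,0,0,0],
    [0.0006,0.006,-0.0003,0,0,0,0],
    [0.0007,0.0072,-0.0004,0,0,0,0],
    [0.0009,0.0084,-0.0005,0,0,0,0],
    [0.001,0.0096,-0.0006,0,0,0,0],
    [0.0011,0.0108,-0.0006,0,0,0,0],
    [0.0012,0.012,-0.0007,0,0,0,0],
  ],
)

```text
clock: 16.6
eef_pos: [523.5, -244.6, 92.2]
eef_rot: [-3.14, 0.002, 3.039]
wrist_force: [-0.7, -4.5, 7.0]
finger_gap: 26.7
```

Emit:
jog_arm(
  commands=[
    [0.0001,0.0012,0,0,0,0,0],
    [0.0002,0.0024,0,0,0,0,0],
    [0.0004,0.0036,-0.0001,0,0,0,0],
    [0.0005,0.0048,-0.0002,0,0,0,0],
    [0.0006,0.006,-0.0003,0,0,0,0],
    [0.0007,0.0072,-0.0004,0,0,0,0],
    [0.0009,0.0084,-0.0005,0,0,0,0],
    [0.001,0.0096,-0.0006,0,0,0,0],
    [0.0011,0.0108,-0.0007,0,0,0,0],
    [0.0012,0.012,-0.0008,0,0,0,0],
  ],
)

```text
clock: 17.85
eef_pos: [524.7, -232.6, 91.5]
eef_rot: [-3.14, 0.002, 3.039]
wrist_force: [-0.2, -4.0, 7.5]
finger_gap: 26.8
```

Run:
```python
from h import *
snap("wrist","w4.png");s=manip.read_state();print(s["eef_pos"],s["wrist_force"],s["moment"],s["eef_rot"])
```

```text
[ 524.71436235 -232.45171573   91.4594958 ] [-0.61952707 -4.52363036  8.55065455] [-1.22570137  0.13946702 -0.0093092 ] [-3.13997653e+00  1.70622401e-03  3.03898785e+00]
```

View pics/w4.png

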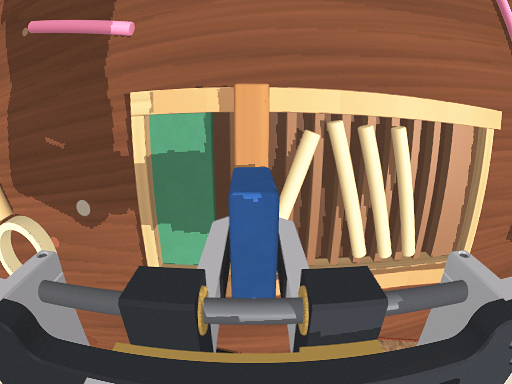

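The first dowels are going in and the head is parallel. The gap rose to 26.8 mm, which suggests the drag is tilting the rake slightly in the soft grip, so I'll grip harder and press lighter.

Emit:
jog_arm(
  commands=[
    [0,0,0.0002,0,0,0,0],
    [0,0,0.0004,0,0,0,0],
    [0,0.0005,0.0004,0,0,0,0],
    [0.0002,0.0015,0.0003,0,0,0,0],
    [0.0003,0.0027,0.0003,0,0,0,0],
    [0.0004,0.0039,0.0002,0,0,0,0],
    [0.0005,0.0051,0.0001,0,0,0,0],
    [0.0006,0.0063,0,0,0,0,0],
    [0.0008,0.0075,0,0,0,0,0],
    [0.0009,0.0087,-0.0001,0,0,0,0],
  ],
  grip_force=40,
)

```text
clock: 19.15
eef_pos: [525.3, -223.6, 91.1]
eef_rot: [-3.141, 0.001, 3.039]
wrist_force: [-1.2, -4.8, 7.5]
finger_gap: 25.9
```

Emit:
jog_arm(
  commands=[
    [0.0001,0.0012,0.0002,0,0,0,0],
    [0.0002,0.0024,0.0003,0,0,0,0],
    [0.0004,0.0036,0.0002,0,0,0,0],
    [0.0005,0.0048,0.0002,0,0,0,0],
    [0.0006,0.006,0.0001,0,0,0,0],
    [0.0007,0.0072,0.0001,0,0,0,0],
    [0.0009,0.0084,0,0,0,0,0],
    [0.001,0.0096,0,0,0,0,0],
    [0.0011,0.0108,-0.0001,0,0,0,0],
    [0.0012,0.012,-0.0002,0,0,0,0],
  ],
)

```text
clock: 20.4
eef_pos: [526.4, -211.1, 90.4]
eef_rot: [-3.142, -0.0, 3.039]
wrist_force: [-0.5, -3.5, 4.0]
finger_gap: 25.6
```

Emit:
jog_arm(
  commands=[
    [0.0001,0.0012,-0.0001,0,0,0,0],
    [0.0002,0.0024,-0.0001,0,0,0,0],
    [0.0004,0.0036,-0.0002,0,0,0,0],
    [0.0005,0.0048,-0.0003,0,0,0,0],
    [0.0006,0.006,-0.0003,0,0,0,0],
    [0.0007,0.0072,-0.0004,0,0,0,0],
    [0.0009,0.0084,-0.0005,0,0,0,0],
    [0.001,0.0096,-0.0005,0,0,0,0],
    [0.0011,0.0108,-0.0006,0,0,0,0],
    [0.0012,0.012,-0.0007,0,0,0,0],
  ],
)

```text
clock: 21.65
eef_pos: [527.6, -199.2, 89.8]
eef_rot: [-3.141, 0.0, 3.039]
wrist_force: [-0.6, -3.6, 5.0]
finger_gap: 26.2
```

Emit:
jog_arm(
  commands=[
    [0.0001,0.0012,0,0,0,0,0],
    [0.0002,0.0024,-0.0001,0,0,0,0],
    [0.0004,0.0036,-0.0001,0,0,0,0],
    [0.0005,0.0048,-0.0002,0,0,0,0],
    [0.0006,0.006,-0.0002,0,0,0,0],
    [0.0007,0.0072,-0.0003,0,0,0,0],
    [0.0009,0.0084,-0.0003,0,0,0,0],
    [0.001,0.0096,-0.0004,0,0,0,0],
    [0.0011,0.0108,-0.0004,0,0,0,0],
    [0.0012,0.012,-0.0004,0,0,0,0],
  ],
)

```text
clock: 22.9
eef_pos: [528.8, -187.2, 89.4]
eef_rot: [-3.141, 0.0, 3.039]
wrist_force: [0.2, -3.8, 5.4]
finger_gap: 25.9
```

Emit:
jog_arm(
  commands=[
    [0.0001,0.0012,0,0,0,0,0],
    [0.0002,0.0024,0,0,0,0,0],
    [0.0004,0.0036,0,0,0,0,0],
    [0.0005,0.0048,-0.0001,0,0,0,0],
    [0.0006,0.006,-0.0001,0,0,0,0],
    [0.0007,0.0072,-0.0001,0,0,0,0],
    [0.0009,0.0084,-0.0001,0,0,0,0],
    [0.001,0.0096,-0.0002,0,0,0,0],
    [0.0011,0.0108,-0.0002,0,0,0,0],
    [0.0012,0.012,-0.0002,0,0,0,0],
  ],
)

```text
clock: 24.15
eef_pos: [529.9, -175.0, 89.0]
eef_rot: [3.141, -0.0, 3.039]
wrist_force: [-0.6, -1.9, 2.9]
finger_gap: 25.8
```

Run:
```python
from h import *
snap("wrist","w5.png");s=manip.read_state();print(s["eef_pos"],s["wrist_force"],s["moment"],s["eef_rot"])
```

```text
[ 529.90709563 -174.858893     89.02165254] [-0.44987652 -1.77971686  2.67907618] [-0.52872273 -0.16576118 -0.04331411] [ 3.14136194e+00 -2.52034862e-04  3.03898847e+00]
```

View pics/w5.png

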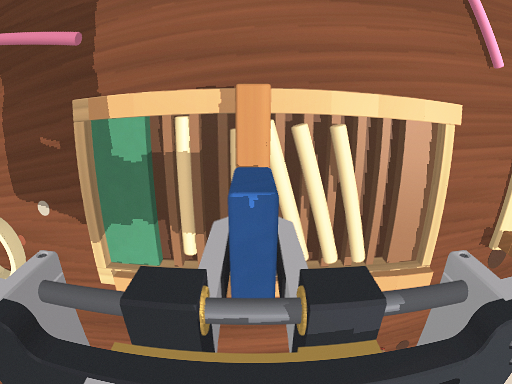

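One dowel is seated parallel (col 183), a second is showing beside the head (col 233), and the third is at the head. Pressure is a bit light, so I'll deepen slightly.

Emit:
jog_arm(
  commands=[
    [0.0001,0.0012,-0.0001,0,0,0,0],
    [0.0002,0.0024,-0.0002,0,0,0,0],
    [0.0004,0.0036,-0.0003,0,0,0,0],
    [0.0005,0.0048,-0.0003,0,0,0,0],
    [0.0006,0.006,-0.0003,0,0,0,0],
    [0.0007,0.0072,-0.0004,0,0,0,0],
    [0.0009,0.0084,-0.0004,0,0,0,0],
    [0.001,0.0096,-0.0004,0,0,0,0],
    [0.0011,0.0108,-0.0004,0,0,0,0],
    [0.0012,0.012,-0.0005,0,0,0,0],
  ],
)

```text
clock: 25.45
eef_pos: [531.2, -163.2, 88.7]
eef_rot: [-3.141, 0.0, 3.039]
wrist_force: [-0.8, -2.6, 3.6]
finger_gap: 25.9
```

Emit:
jog_arm(
  commands=[
    [0.0001,0.0012,0,0,0,0,0],
    [0.0002,0.0024,-0.0001,0,0,0,0],
    [0.0004,0.0036,-0.0001,0,0,0,0],
    [0.0005,0.0048,-0.0001,0,0,0,0],
    [0.0006,0.006,-0.0002,0,0,0,0],
    [0.0007,0.0072,-0.0002,0,0,0,0],
    [0.0009,0.0084,-0.0002,0,0,0,0],
    [0.001,0.0096,-0.0002,0,0,0,0],
    [0.0011,0.0108,-0.0003,0,0,0,0],
    [0.0012,0.012,-0.0003,0,0,0,0],
  ],
)

```text
clock: 26.7
eef_pos: [532.7, -151.6, 89.0]
eef_rot: [-3.141, 0.001, 3.039]
wrist_force: [-1.1, -6.8, 7.7]
finger_gap: 25.8
```

Emit:
jog_arm(
  commands=[
    [0.0001,0.0012,0.0002,0,0,0,0],
    [0.0002,0.0024,0.0003,0,0,0,0],
    [0.0004,0.0036,0.0004,0,0,0,0],
    [0.0005,0.0048,0.0005,0,0,0,0],
    [0.0006,0.006,0.0006,0,0,0,0],
    [0.0007,0.0072,0.0006,0,0,0,0],
    [0.0009,0.0084,0.0006,0,0,0,0],
    [0.001,0.0096,0.0007,0,0,0,0],
    [0.0011,0.0108,0.0007,0,0,0,0],
    [0.0012,0.012,0.0008,0,0,0,0],
  ],
)

```text
clock: 27.95
eef_pos: [533.6, -139.2, 89.3]
eef_rot: [-3.141, 0.0, 3.039]
wrist_force: [-0.8, -4.2, 5.1]
finger_gap: 25.9
```

Emit:
jog_arm(
  commands=[
    [0.0001,0.0012,0,0,0,0,0],
    [0.0002,0.0024,0.0001,0,0,0,0],
    [0.0004,0.0036,0.0001,0,0,0,0],
    [0.0005,0.0048,0.0001,0,0,0,0],
    [0.0006,0.006,0.0002,0,0,0,0],
    [0.0007,0.0072,0.0002,0,0,0,0],
    [0.0009,0.0084,0.0002,0,0,0,0],
    [0.001,0.0096,0.0003,0,0,0,0],
    [0.0011,0.0108,0.0003,0,0,0,0],
    [0.0012,0.012,0.0003,0,0,0,0],
  ],
)

```text
clock: 29.2
eef_pos: [534.8, -127.2, 89.5]
eef_rot: [-3.141, 0.0, 3.039]
wrist_force: [-1.5, -5.2, 5.9]
finger_gap: 25.8
```

Emit:
jog_arm(
  commands=[
    [0.0001,0.0012,0,0,0,0,0],
    [0.0002,0.0024,0,0,0,0,0],
    [0.0004,0.0036,0.0001,0,0,0,0],
    [0.0005,0.0048,0.0001,0,0,0,0],
    [0.0006,0.006,0.0001,0,0,0,0],
    [0.0007,0.0072,0.0001,0,0,0,0],
    [0.0009,0.0084,0.0001,0,0,0,0],
    [0.001,0.0096,0.0001,0,0,0,0],
    [0.0011,0.0108,0.0001,0,0,0,0],
    [0.0012,0.012,0.0001,0,0,0,0],
  ],
)

```text
clock: 30.45
eef_pos: [536.0, -115.1, 89.5]
eef_rot: [-3.142, -0.0, 3.039]
wrist_force: [0.1, -4.4, 5.5]
finger_gap: 25.7
```

Run:
```python
from h import *
snap("wrist","w6.png");s=manip.read_state();print(s["eef_pos"],s["wrist_force"],s["moment"],s["eef_rot"])
```

```text
[ 535.96047853 -114.95736492   89.54193211] [-0.42217138 -3.24554623  5.75467772] [-9.63361175e-01 -2.07918373e-02  7.44255189e-04] [ 3.14157257e+00 -4.68195014e-05  3.03899751e+00]
```

View pics/w6.png

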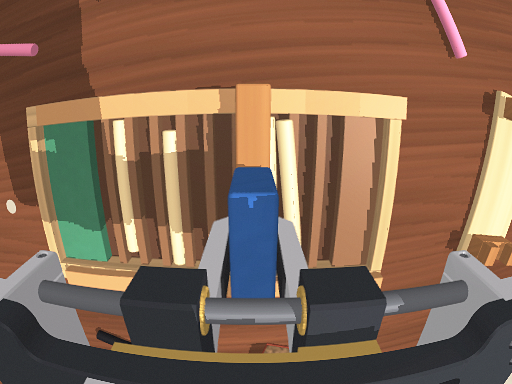

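Two dowels are seated (cols 122 and 172). The remaining ones are at or ahead of the head (cols 272 and 288). I'll continue.

Emit:
jog_arm(
  commands=[
    [0.0001,0.0012,0,0,0,0,0],
    [0.0002,0.0024,0,0,0,0,0],
    [0.0004,0.0036,0,0,0,0,0],
    [0.0005,0.0048,0,0,0,0,0],
    [0.0006,0.006,0,0,0,0,0],
    [0.0007,0.0072,0,0,0,0,0],
    [0.0009,0.0084,0,0,0,0,0],
    [0.001,0.0096,0,0,0,0,0],
    [0.0011,0.0108,0,0,0,0,0],
    [0.0012,0.012,0,0,0,0,0],
  ],
)

```text
clock: 31.75
eef_pos: [537.1, -103.0, 89.5]
eef_rot: [3.141, -0.0, 3.039]
wrist_force: [0.6, -3.6, 4.3]
finger_gap: 25.6
```

Emit:
jog_arm(
  commands=[
    [0.0001,0.0012,0,0,0,0,0],
    [0.0002,0.0024,0,0,0,0,0],
    [0.0004,0.0036,-0.0001,0,0,0,0],
    [0.0005,0.0048,-0.0001,0,0,0,0],
    [0.0006,0.006,-0.0001,0,0,0,0],
    [0.0007,0.0072,-0.0001,0,0,0,0],
    [0.0009,0.0084,-0.0001,0,0,0,0],
    [0.001,0.0096,-0.0001,0,0,0,0],
    [0.0011,0.0108,-0.0001,0,0,0,0],
    [0.0012,0.012,-0.0001,0,0,0,0],
  ],
)

```text
clock: 33.0
eef_pos: [538.2, -91.0, 89.3]
eef_rot: [3.141, -0.0, 3.039]
wrist_force: [0.4, -1.4, -0.7]
finger_gap: 25.8
```

Emit:
jog_arm(
  commands=[
    [0,0,-0.0002,0,0,0,0],
    [0,0,-0.0004,0,0,0,0],
    [0,0.0005,-0.0005,0,0,0,0],
    [0.0001,0.0015,-0.0006,0,0,0,0],
    [0.0003,0.0027,-0.0007,0,0,0,0],
    [0.0004,0.0039,-0.0007,0,0,0,0],
    [0.0005,0.0051,-0.0007,0,0,0,0],
    [0.0006,0.0063,-0.0008,0,0,0,0],
    [0.0007,0.0075,-0.0008,0,0,0,0],
    [0.0009,0.0087,-0.0008,0,0,0,0],
  ],
)

```text
clock: 34.25
eef_pos: [539.6, -82.7, 89.0]
eef_rot: [-3.141, 0.001, 3.039]
wrist_force: [-0.9, -4.2, 5.3]
finger_gap: 26.0
```

Emit:
jog_arm(
  commands=[
    [0.0001,0.0012,0,0,0,0,0],
    [0.0002,0.0024,0,0,0,0,0],
    [0.0004,0.0036,0,0,0,0,0],
    [0.0005,0.0048,0.0001,0,0,0,0],
    [0.0006,0.006,0.0001,0,0,0,0],
    [0.0007,0.0072,0.0002,0,0,0,0],
    [0.0009,0.0084,0.0002,0,0,0,0],
    [0.001,0.0096,0.0003,0,0,0,0],
    [0.0011,0.0108,0.0003,0,0,0,0],
    [0.0012,0.012,0.0004,0,0,0,0],
  ],
)

```text
clock: 35.5
eef_pos: [541.0, -71.2, 89.7]
eef_rot: [-3.14, 0.002, 3.039]
wrist_force: [-0.5, -6.6, 8.0]
finger_gap: 25.5
```

Run:
```python
from h import *
snap("wrist","w7.png");s=manip.read_state();print(s["eef_pos"],s["wrist_force"],s["moment"],s["eef_rot"])
```

```text
[541.02156531 -71.03379255  89.73471586] [-0.09325073 -5.85009493  8.07175334] [-1.54084001  0.14986589 -0.00853773] [-3.14039589e+00  1.79523135e-03  3.03892276e+00]
```

View pics/w7.png

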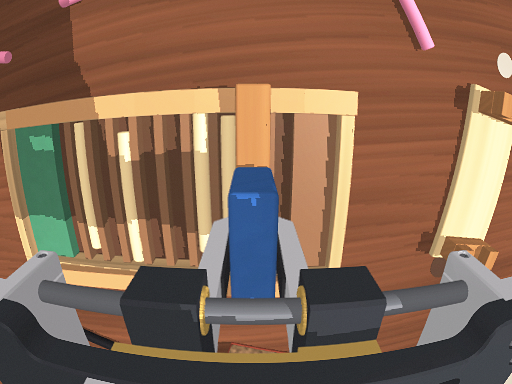

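Seated dowels show at cols 85, 127, 201 and 228, with the fifth at the head. The runner is now rising.

Emit:
jog_arm(
  commands=[
    [0.0001,0.0012,0.0002,0,0,0,0],
    [0.0002,0.0024,0.0004,0,0,0,0],
    [0.0004,0.0036,0.0005,0,0,0,0],
    [0.0005,0.0048,0.0006,0,0,0,0],
    [0.0006,0.006,0.0007,0,0,0,0],
    [0.0007,0.0072,0.0008,0,0,0,0],
    [0.0009,0.0084,0.0009,0,0,0,0],
    [0.001,0.0096,0.001,0,0,0,0],
    [0.0011,0.0108,0.0011,0,0,0,0],
    [0.0012,0.012,0.0012,0,0,0,0],
  ],
)

```text
clock: 36.8
eef_pos: [542.1, -58.9, 90.7]
eef_rot: [-3.141, 0.001, 3.039]
wrist_force: [-1.1, -5.7, 6.5]
finger_gap: 26.1
```

Emit:
jog_arm(
  commands=[
    [0.0001,0.0012,0.0002,0,0,0,0],
    [0.0002,0.0024,0.0003,0,0,0,0],
    [0.0004,0.0036,0.0004,0,0,0,0],
    [0.0005,0.0048,0.0005,0,0,0,0],
    [0.0006,0.006,0.0006,0,0,0,0],
    [0.0007,0.0072,0.0007,0,0,0,0],
    [0.0009,0.0084,0.0008,0,0,0,0],
    [0.001,0.0096,0.0009,0,0,0,0],
    [0.0011,0.0108,0.001,0,0,0,0],
    [0.0012,0.012,0.0011,0,0,0,0],
  ],
)

```text
clock: 38.05
eef_pos: [543.2, -46.8, 91.6]
eef_rot: [-3.141, 0.001, 3.039]
wrist_force: [-0.2, -4.5, 4.8]
finger_gap: 26.0
```

Emit:
jog_arm(
  commands=[
    [0.0001,0.0012,0.0001,0,0,0,0],
    [0.0002,0.0024,0.0002,0,0,0,0],
    [0.0004,0.0036,0.0002,0,0,0,0],
    [0.0005,0.0048,0.0003,0,0,0,0],
    [0.0006,0.006,0.0004,0,0,0,0],
    [0.0007,0.0072,0.0004,0,0,0,0],
    [0.0009,0.0084,0.0005,0,0,0,0],
    [0.001,0.0096,0.0006,0,0,0,0],
    [0.0011,0.0108,0.0006,0,0,0,0],
    [0.0012,0.012,0.0007,0,0,0,0],
  ],
)

```text
clock: 39.3
eef_pos: [544.1, -34.4, 92.0]
eef_rot: [3.142, 0.0, 3.039]
wrist_force: [0.3, -4.6, 3.7]
finger_gap: 25.9
```

Emit:
jog_arm(
  commands=[
    [0.0001,0.0012,0,0,0,0,0],
    [0.0002,0.0024,0.0001,0,0,0,0],
    [0.0004,0.0036,0.0001,0,0,0,0],
    [0.0005,0.0048,0.0001,0,0,0,0],
    [0.0006,0.006,0.0001,0,0,0,0],
    [0.0007,0.0072,0.0001,0,0,0,0],
    [0.0008,0.0084,0.0001,0,0,0,0],
    [0.0009,0.0095,0.0001,0,0,0,0],
    [0.001,0.0105,0.0001,0,0,0,0],
    [0.0011,0.011,0.0001,0,0,0,0],
  ],
)

```text
clock: 40.55
eef_pos: [545.1, -23.4, 92.1]
eef_rot: [-3.142, -0.0, 3.039]
wrist_force: [-0.7, -3.3, 3.4]
finger_gap: 25.6
```

Run:
```python
from h import *
snap("wrist","w8.png");s=manip.read_state();print(s["clock"],s["eef_pos"],s["wrist_force"],s["eef_rot"])
im=np.array(snap("scene","s8.png")["pixels"])[120:240,180:320]
cv2.imwrite("pics/s8c.png",cv2.resize(im,None,fx=4.2,fy=4.2,interpolation=cv2.INTER_CUBIC))
```

```text
40.6 [545.16301505 -23.36675522  92.15830731] [-0.68277864 -2.81868356  3.59956233] [ 3.14156211e+00 -1.58364279e-05  3.03899033e+00]
```

View pics/w8.png

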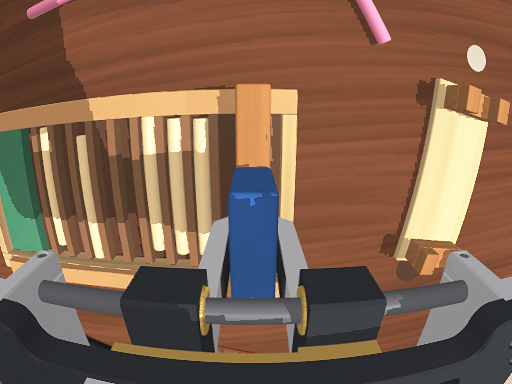

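View pics/s8c.png

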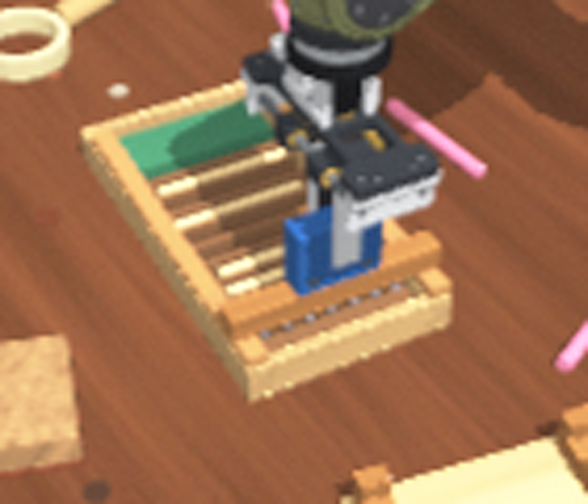

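All five dowels now lie parallel in grooves (wrist cols 52, 90, 152, 178 and 203), and the rake is over the bare landing at tray y ≈ 137 mm. I'll lift and return to the stand.

Emit:
jog_arm(
  commands=[
    [0,0,0.004,0,0,0,0],
    [0,0,0.02,0,0,0,0],
    [0,0,0.045,0,0,0,0],
    [0.0005,0.015,0.055,0,0,-0.005,0],
    [0.0017,0.05,0.055,0,0,-0.016,0],
    [0.003,0.09,0.055,0,0,-0.028,0],
    [0.0045,0.132,0.055,0,0,-0.041,0],
    [0.006,0.172,0.055,0,0,-0.053,0],
    [0.007,0.2,0.055,0,0,-0.062,0],
    [0.0073,0.2126,0.055,0,0,-0.0654,0],
  ],
)

```text
clock: 41.9
eef_pos: [552.3, 190.5, 147.8]
eef_rot: [3.141, 0.0, 2.903]
wrist_force: [-0.4, -0.9, -2.5]
finger_gap: 25.9
```

Emit:
jog_arm(
  commands=[
    [0,0,0,0,0,0,0],
    [0,0,-0.003,0,0,0,0],
    [0,0,-0.01,0,0,0,0],
    [0,0,-0.018,0,0,0,0],
    [0,0,-0.026,0,0,0,0],
    [0,0,-0.034,0,0,0,0],
    [0,0,-0.04,0,0,0,0],
    [0,0,-0.044,0,0,0,0],
    [0,0,-0.046,0,0,0,0],
    [0,0,-0.046,0,0,0,0],
  ],
)

```text
clock: 43.15
eef_pos: [552.5, 189.2, 101.2]
eef_rot: [3.142, 0.0, 2.902]
wrist_force: [0.4, 0.3, -1.9]
finger_gap: 26.0
```

Run:
```python
from h import *
snap("wrist","w9.png");s=manip.read_state();print(s["clock"],s["eef_pos"],s["wrist_force"],s["eef_rot"])
im=np.array(snap("scene","s9.png")["pixels"])[170:280,230:370]
cv2.imwrite("pics/s9c.png",cv2.resize(im,None,fx=4.2,fy=4.2,interpolation=cv2.INTER_CUBIC))
```

```text
43.2 [552.54933682 189.17672885 101.31138779] [-0.1923595  -0.13609832 -2.49355311] [3.14143914e+00 2.59448238e-04 2.90196653e+00]
```

View pics/w9.png

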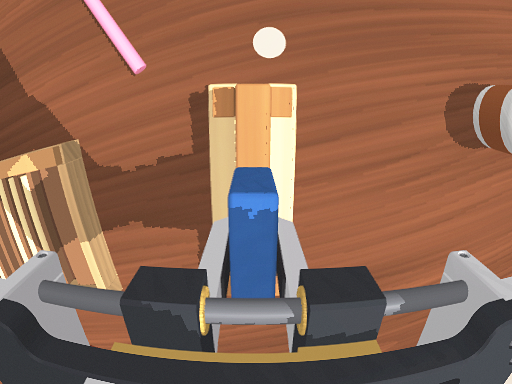

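View pics/s9c.png

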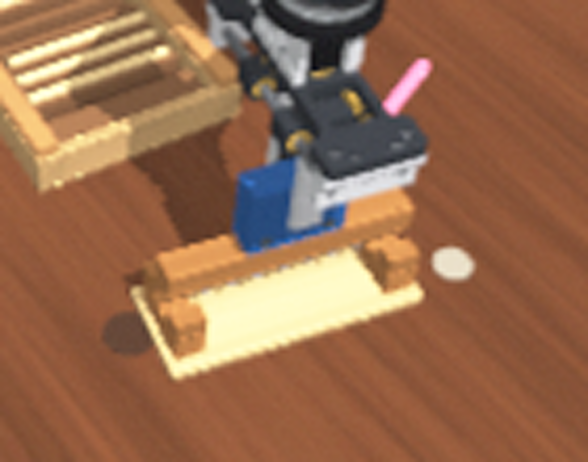

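The head is centred between the slot cheeks (wrist view: cheeks at cols 213-236 and 270-292, head between). I'll lower it in.

Emit:
jog_arm(
  commands=[
    [0,0,-0.002,0,0,0,0],
    [0,0,-0.004,0,0,0,0],
    [0,0,-0.006,0,0,0,0],
    [0,0,-0.008,0,0,0,0],
    [0,0,-0.0095,0,0,0,0],
    [0,0,-0.011,0,0,0,0],
    [0,0,-0.0125,0,0,0,0],
    [0,0,-0.014,0,0,0,0],
    [0,0,-0.0155,0,0,0,0],
    [0,0,-0.017,0,0,0,0],
  ],
  grip_force=20,
)

```text
clock: 44.5
eef_pos: [552.5, 189.1, 84.1]
eef_rot: [3.142, 0.0, 2.902]
wrist_force: [0.0, -0.4, -1.9]
finger_gap: 25.7
```

Emit:
jog_arm(
  commands=[
    [0,0,-0.0005,0,0,0,0],
    [0,0,-0.001,0,0,0,0],
    [0,0,-0.0015,0,0,0,0],
    [0,0,-0.002,0,0,0,0],
    [0,0,-0.0025,0,0,0,0],
    [0,0,-0.003,0,0,0,0],
    [0,0,-0.0035,0,0,0,0],
    [0,0,-0.004,0,0,0,0],
    [0,0,-0.0045,0,0,0,0],
    [0,0,-0.0048,0,0,0,0],
  ],
)

```text
clock: 45.75
eef_pos: [552.4, 189.1, 79.3]
eef_rot: [-3.142, -0.0, 2.902]
wrist_force: [-0.1, 0.1, -2.6]
finger_gap: 25.5
```

Emit:
jog_arm(
  commands=[
    [0,0,-0.0003,0,0,0,0],
    [0,0,-0.0006,0,0,0,0],
    [0,0,-0.0009,0,0,0,0],
    [0,0,-0.0012,0,0,0,0],
    [0,0,-0.0015,0,0,0,0],
    [0,0,-0.0017,0,0,0,0],
    [0,0,-0.0019,0,0,0,0],
    [0,0,-0.0021,0,0,0,0],
    [0,0,-0.0021,0,0,0,0],
    [0,0,-0.0021,0,0,0,0],
  ],
)

```text
clock: 47.0
eef_pos: [552.5, 189.2, 78.6]
eef_rot: [3.141, 0.001, 2.902]
wrist_force: [-8.1, -1.6, 13.3]
finger_gap: 25.7
```

Seated on the slot floors. I'll ease off and open.

Emit:
jog_arm(
  commands=[
    [0,0,0.0006,0,0,0,0],
    [0,0,0.001,0,0,0,0],
    [0,0,0.001,0,0,0,0.25],
    [0,0,0.001,0,0,0,0.32],
    [0,0,0.001,0,0,0,0.38],
    [0,0,0.001,0,0,0,0.45],
    [0,0,0.001,0,0,0,0.55],
    [0,0,0.001,0,0,0,0.7],
    [0,0,0.001,0,0,0,0.85],
    [0,0,0.001,0,0,0,1],
  ],
)

```text
clock: 48.25
eef_pos: [552.5, 189.1, 78.2]
eef_rot: [-3.142, -0.0, 2.902]
wrist_force: [0.3, 0.3, 0.5]
finger_gap: 78.6
```

Run:
```python
from h import *
snap("wrist","w10.png");s=manip.read_state();print(s["clock"],s["eef_pos"],s["wrist_force"],s["finger_gap"])
```

```text
48.3 [552.44115235 189.12124905  78.24775408] [ 0.35546566  0.21273366 -0.40352998] 82.08469401800484
```

View pics/w10.png

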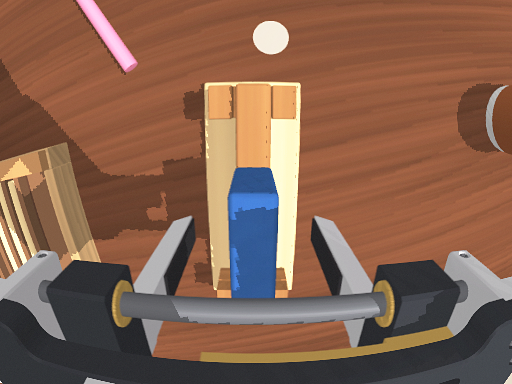

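The rake stands free in its slots (grip cols 229-278, as at the start) and the fingers are clear. I'll retract up and away, so the top camera sees everything.

Emit:
jog_arm(
  commands=[
    [0,0,0.01,0,0,0,1],
    [0,0,0.03,0,0,0,1],
    [0,0,0.06,0,0,0,1],
    [0,0,0.1,0,0,0,1],
    [0,0,0.14,0,0,0,1],
    [0,0,0.17,0,0,0,1],
    [-0.02,0.03,0.18,0,0,0,1],
    [-0.06,0.07,0.18,0,0,0,1],
    [-0.1,0.11,0.18,0,0,0,1],
    [-0.13,0.15,0.18,0,0,0,1],
  ],
)

```text
clock: 49.55
eef_pos: [420.9, 340.2, 259.4]
eef_rot: [3.141, 0.001, 2.902]
wrist_force: [0.9, 0.9, 0.8]
finger_gap: 93.9
```

Emit:
jog_arm(
  commands=[
    [-0.04,0.04,0,0,0,0,1],
    [-0.08,0.08,0,0,0,0,1],
    [-0.12,0.12,0,0,0,0,1],
    [-0.15,0.15,0,0,0,0,1],
    [-0.16,0.16,0,0,0,0,1],
    [-0.16,0.16,0,0,0,0,1],
    [-0.16,0.16,0,0,0,0,1],
    [-0.16,0.16,0,0,0,0,1],
    [-0.16,0.16,0,0,0,0,1],
    [-0.16,0.16,0,0,0,0,1],
  ],
)

```text
clock: 50.8
eef_pos: [262.7, 499.0, 258.3]
eef_rot: [3.142, -0.0, 2.901]
wrist_force: [-0.1, -0.5, 0.5]
finger_gap: 94.1
```

Run:
```python
from h import *
t=snap("top","t11.png");s=snap("scene","s11.png");print(manip.read_state()["clock"],manip.read_state()["wrist_force"])
a=cv2.resize(np.array(t["pixels"])[140:250,165:385],None,fx=3,fy=3,interpolation=cv2.INTER_CUBIC)
cv2.imwrite("pics/t11c.png",a)
b=np.array(s["pixels"])[130:270,190:350];cv2.imwrite("pics/s11c.png",cv2.resize(b,None,fx=4.2,fy=4.2,interpolation=cv2.INTER_CUBIC))
# dowels
hsv=cv2.cvtColor(np.array(t["pixels"]),cv2.COLOR_BGR2HSV)
m=cv2.inRange(hsv,(15,40,175),(35,140,255));z=np.zeros_like(m);z[172:224,262:360]=m[172:224,262:360]
yw=np.radians(-5.9);R=np.array([[np.cos(yw),-np.sin(yw)],[np.sin(yw),np.cos(yw)]])
for k in cv2.findContours(z,0,1)[0]:
    if cv2.contourArea(k)<40:continue
    q=np.array([onz(t,*p[0],22)[:2] for p in k]);q=(q-[531.7,-160])@R;print(cv2.minAreaRect(q.astype(np.float32)))
# change vs start on bystanders
for n,old,new in(("top",load("top0.png"),t),("scene",load("scene0.png"),s)):
  d=cv2.absdiff(np.array(old["pixels"]),np.array(new["pixels"])).max(2)>40
  for nm,r in(("tin",(75,180,120,225)),("tape",(408,158,452,200)),("sander",(258,95,310,137)),("stand",(175,150,222,235))) if n=="top" else (("tin",(350,280,405,335)),("tape",(168,118,200,142)),("sander",(170,195,205,235))):
    print(n,nm,d[r[1]:r[3],r[0]:r[2]].sum())
m=cv2.inRange(hsv,(105,120,60),(125,255,255));k=max(cv2.findContours(m[150:235,175:225].copy(),0,1)[0],key=cv2.contourArea);print(cv2.minAreaRect(k))
```

```text
50.9 [0.30719992 0.19633361 0.59270002]
((-6.861534118652344, -72.92899322509766), (13.640883445739746, 132.51499938964844), 89.15184020996094)
((-12.957279205322266, 47.86897659301758), (137.38441467285156, 203.76048278808594), 4.477777481079102)
((-4.208244323730469, 70.55130767822266), (12.862825393676758, 129.1928253173828), 89.88017272949219)
((-5.620105743408203, 94.07854461669922), (13.275718688964844, 129.195068359375), 89.73188781738281)
((6.478401184082031, -25.26362419128418), (12.828863143920898, 129.2793426513672), 89.94873046875)
top tin 0
top tape 0
top sander 0
top stand 20
scene tin 0
scene tape 0
scene sander 0
((18.5573787689209, 41.63114547729492), (10.879368782043457, 25.70966339111328), 13.240520477294922)
```

View pics/t11c.png

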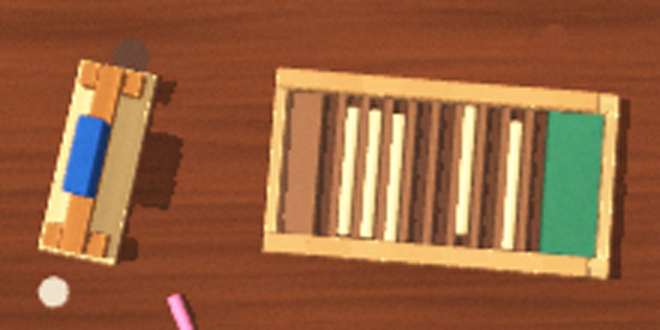

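View pics/s11c.png

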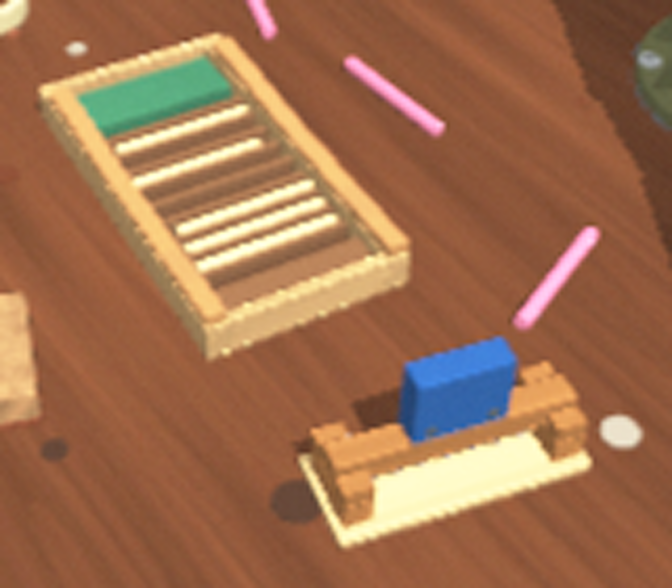

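Top and scene views: five parallel dowels in their grooves, the rake in its stand exactly as at the start, and the bystanders unmoved. I'll hand in the job.

```bash
python3 -c "
from cell import manip
print(manip.sign_off(), manip.read_state()['clock'])"
```

```text
the job is handed in; nothing more can be done
the job is handed in; nothing more can be done
```

I combed the tray from the green landing to the bare one, and all five dowels lie parallel in grooves. The rake is back upright in its stand, released, with the arm clear. I handed the job in just after 51 s of the 72 s; no verdict was reported.

**Pressure on the runners:** my readings at the end of each move, with about 2 N added for the rake's weight, put it mostly between 5 and 12 N. The set-down reached about 13 N. It dropped to about 1 N once, near y = 69 mm, and I pressed it back up there. Forces between those readings were not recorded.

**Dowels:** in the last top view, four sit at y ≈ -73, -25, 71 and 94 mm, within about 1° of the grooves. That matches groove centres -75, -27, 69 and 93 to about 2 mm. The mask for the fifth merged with the rail, so I only judged by eye that it lies parallel in the groove near y = 45 mm. I did not measure the dowels' heights; they only look sunk in the grooves.

**Rake and bystanders:** the grip's outline in the top view matches the start to about 0.2°. The image areas around the tin, tape and sanding block showed no change.

**What went less than smoothly:**
- **Soft grip:** the 8 N grip let the rake tilt slightly early in the comb, so I raised it to 40 N.
- **Slip:** the rake ended about 1 mm higher in the grip, so I seated it in the stand by feel. That showed a brief push of about 13 N down and 8 N sideways.

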